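# Hold the spring catch down and slide the jar caddy past it to its parked end

## Task

Park the jar caddy so that the flap shelf can be closed: press the red pad of the spring catch down with a fingertip and, with the pad held down, push the caddy by its blue ear past the catch and all the way along to its end stop, so that the catch springs up behind it, then move clear. Push only: do not lift the jar out of the caddy or touch it, and leave the other things on the shelf where they stand.

Things in the scene. Friction and masses are not known exactly. Their poses are not given: they have to be found in the camera images.
- dock: White plate 165 x 310 x 6 mm fixed to the shelf, with runners. Origin on the shelf surface: x across the runners (plate x -30 to 135 mm), y the way the caddy slides to park (y -155 to 155), z up. The open fingertip lane with the red pad (x -20 to 20) is on the side nearer the robot. Grey end stop 60 mm high at x 45 to 125, y 133 to 145.
- catch (a joint): Depth (m) of the catch: 0 up, 0.014 fully down. Pad and nose are one rigid piece; spring 3 N at top, 6.5 N fully down. The nose blocks the caddy unless pressed 0.011 or more. From caddy 0.008 on, the caddy itself keeps it down; at caddy 0.124 it springs up behind the caddy and stops it sliding back.
- pad (a point): Centre of the top of the flat red press pad, 40 mm (dock x) by 100 mm (dock y). At dock x 0, y -80 mm, so it spans y -130 to -30; its top is 40 mm above the shelf when up, 26 mm fully pressed. The caddy's ear overhangs it with a 4 mm gap. Past the pad (y above -30) the lane is free down to the white plate. Axes as the dock's.
- catch_nose (a point): Middle of the top of the catch's red nose, 40 x 12 mm, which stands just in front of the caddy at dock x = 85, y = 6 mm; top 46 mm above the shelf when up, 32 mm when fully pressed. It moves with the pad.
- caddy (a joint): How far in m the caddy has slid along dock +y on its runners: 0 at the start (2 mm short of the nose), 0.132 against the end stop. It is guided, cannot be lifted, and slides with about 2 N of friction (up to 5 N while over the pressed nose).
- ear (a point): Middle of the rear face (facing dock -y) of the caddy's blue upright ear: the face to push. Plate 58 mm wide (dock x -19 to 39 mm), 8 mm thick, 44 to 72 mm above the shelf. At the start at dock x 0, y -60 mm, 58 mm above the shelf; moves with the caddy. Axes as the dock's.
- seat (a point): Centre of the jar seat on the caddy floor, inside a rim of 40 mm outer radius, 10 mm high; 42 mm above the shelf, at dock x 92, y -45 mm at the start; moves with the plywood caddy (98 x 110 mm). Caddy side wall at dock x 34 to 40 mm reaches 54 mm above the shelf.
- jar: Terracotta-coloured ceramic jar, 66 mm diameter, 94 mm high, standing upright in the caddy's seat. Origin at the centre of its underside, z up. It rides along and is not to be touched.
- funnel: Black plastic funnel standing mouth down, 90 mm diameter, 95 mm high, beyond the dock. Origin under its centre.
- lid: Flat aluminium lid, 90 mm diameter, 28 mm high with its knob, beyond the dock. Origin under its centre.
- scoop: Birch wood scoop lying flat in front of the dock, 140 mm long, 42 mm wide, 32 mm high. Origin on its underside at the root of the handle; x towards the bowl.
- pasta_tube: Clear acrylic pasta tube with wooden cap, 88 mm diameter, 262 mm high, on the right. Origin under its centre.
- canister: White ceramic canister, 80 mm diameter, 120 mm high, on the right. Origin under its centre.
- can: Food can, 72 mm diameter, 100 mm high, on the right. Origin under its centre.
- mug: Blue mug, 80 mm diameter, 90 mm high, on the left. Origin under its centre.

How it is judged:
By the outcome, as a careful person would: the job done as asked, in the order asked, and still so for the second after the job is handed in, with the robot touching nothing.
It also fails if it takes over 48 s, if anything falls off the work surface, if the arm or the gripper's body presses on something with over 40 N, if the wrist force passes 120 N, or if a joint passes its speed limit or range.

## Robot

A 7-joint arm with a two-finger parallel gripper is mounted at the origin on the work surface. World frame = base frame: x ahead of the robot, y to its left, z up, the work surface at z = 0. Lengths are in mm, angles in rad, forces in N, time in s.
With the tool pointing down it reaches from about 400 to 875 mm from the base axis. Payload 4.4 kg.
Tool frame: the origin (TCP) lies at the very end of the fingers, on their centre line; the grasp point (between the pads) lies 19 mm behind it (ctrl.grasp_offset is the distance from the TCP to the grasp point, in mm); z points along the fingers, y is the line along which they close (so a half turn about z gives the same grasp; the last joint's range is limited). The gripper opens to 85 mm and grips with 20 to 120 N. Pads are 22 mm wide; open, the fingers measure 114 mm over their backs; the gripper's body (76 mm by 85 mm) begins 54 mm behind the grasp point. The pads swing forward as they close: fully open they stand 13 mm farther back than shut.
Start: joints at [1.097, 0.628, 0.038, 1.517, -0.027, 0.996, -0.02], TCP at [257.812, -596.7, 231.313] pointing down, gripper open.
Joint ranges: [-3.06, 3.06], [-0.37, 2.12], [-1.25, 1.32], [0.18, 2.47], [-1.1, 4.24], [0.23, 1.98], [-2.94, 2.94]. Speed limits (rad/s): [2.57, 2.57, 3.14, 3.14, 3.14, 3.14, 3.14].

## Interface

Orientations are given as [roll, pitch, yaw] about the fixed x, y, z axes, in that order (R = Rz(yaw) Ry(pitch) Rx(roll)).
In Python, from cell import status, cams, ctrl gives the robot as it stands.
- The arm moves only by the tool move_arm, never from a script. Its argument "plan" is a list of rows, each a list of 3 entries, a list of its own where there are three numbers: the shift along the world's x, y, z in mm, then the turn, a rotation vector about the world's x, y, z in degrees, then the opening, from 0 (shut) to 1 (fully open). In form: [[[x, y, z], [wx, wy, wz], gripper], ...]. A call has 1 to 10 rows; each row shifts and turns the commanded pose from where the row before left it; what a row does not reach is not made up. A row lasts 1/8 s, in which the tool goes at most 62.5 mm and 10.7 degrees, less where a joint would pass 70% of its speed; a pose out of reach is approached as far as the arm can. A call with a gripper value outside its range is refused whole. The fingers move at their own pace and stop on an object; the grip force is fixed at half the most. Time passes only in rows, so rows that do not move let the fingers close. It gives the time, the measured TCP pose, the force, the opening and the grip force at its end, in the units of the state.
- status.read_state(): the state, without advancing time (a new reading comes with each control period).
- cams.get_image(name): name is "scene" or "top"; returns the picture (384x512x3 uint8, blue, green, red); there is no depth.
- cams.camera_params(name): a dict with "K" (3x3 intrinsics, pixels), "pose" (4x4, takes a point from camera to world coordinates). Camera axes: x right, y down, z forward; pixel columns grow to the right and rows downward; lengths in mm; the calibration is good to about 2 mm. A picture is of the moment at which its call begins. camera_params takes no time and is no camera call.
- ctrl.finish_job(): hands the job in; it is judged then, once.
The state is a dict: "clock": time; "qpos": joint angles; "qd": joint speeds; "tau": joint torques, N m; "eef_pos": TCP position; "tool_rot": TCP orientation; "force": force on the tool from outside, world axes, zero at the start; "torque": the same for the moment, N m; "width": finger opening in mm; "gripper_force": force on a finger pad.
Only numpy, scipy, OpenCV 4.12 (cv2) and the standard library are available. Lean on these libraries where they do the work, as an engineer would, in place of code of your own. Each camera call takes 0.05 s, during which the arm holds its last target. There are 200 camera calls.

## Working session

There is one attempt and no reset: what is moved stays moved. The work goes in short steps, Python scripts to look and compute and a tool call to move; the robot and the scene stay as the last step left them, time stands still between calls to the robot, and variables do not carry over. Pictures are saved under pics/ and viewed, at most 10 in all, crops included, and the job is handed in when it is done.

Besides the shell and the picture viewer there is one more tool, called after "Call:" by a JSON object that holds its "api" and its "payload", one argument or row to a line. move_arm: Moves the arm, as the interface text tells. Its arguments: {"type":"object","properties":{"plan":{"type":"array","items":{"type":"array"}}},"required":["plan"]}

```bash
mkdir -p pics; ls
python3 - <<'E'
from cell import status,cams,ctrl
import cv2,numpy as np
for n in("scene","top"):
    im=cams.get_image(n);cv2.imwrite(f"pics/{n}0.png",im)
    p=cams.camera_params(n);print(n,np.round(p["K"],1).tolist(),np.round(p["pose"],3).tolist())
s=status.read_state();print(s["clock"],s["eef_pos"],s["tool_rot"],s["width"],s["force"])
E
```

```text
pics
scene [[420.2, 0.0, 251.7], [0.0, 420.2, 194.6], [0.0, 0.0, 1.0]] [[-0.214, 0.665, -0.715, 1651.658], [0.977, 0.132, -0.169, 292.709], [-0.018, -0.735, -0.678, 1081.888], [0.0, 0.0, 0.0, 1.0]]
top [[415.0, 0.0, 258.3], [0.0, 415.0, 185.7], [0.0, 0.0, 1.0]] [[-0.006, -0.977, 0.214, 301.368], [-1.0, 0.005, -0.005, 26.214], [0.004, -0.214, -0.977, 1483.418], [0.0, 0.0, 0.0, 1.0]]
0.1 [ 257.60376822 -596.16189071  230.48937412] [-3.13988301e+00  1.41436975e-05  4.07828973e-01] 85.06481953590644 [ 0.19370114  0.21637143 -0.34014952]
```

```bash
sleep 3
```

```text
(no output)
```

View pics/scene0.png

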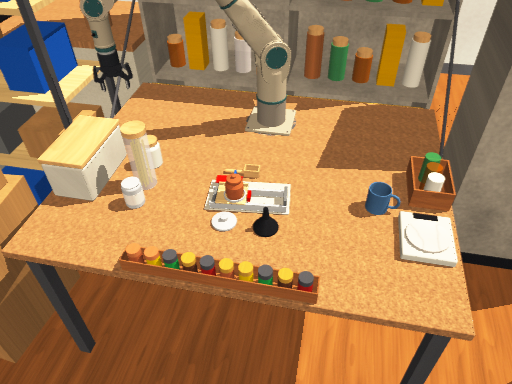

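View pics/top0.png

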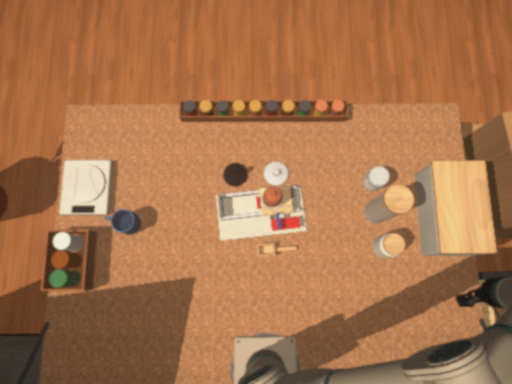

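The caddy sits at the right end of the dock in the top view (about 270,205). The red pad is at (287,223), on the robot side, and parking runs to the left (+y). I'll take a closer look.

```bash
cat > h.py <<'E'
import cv2,numpy as np
from cell import status,cams,ctrl
def ray(n,uv,z):
    p=cams.camera_params(n);T=np.array(p["pose"]);d=T[:3,:3]@np.linalg.inv(p["K"])@[uv[0],uv[1],1]
    return T[:3,3]+d*(z-T[2,3])/d[2]
def proj(n,P):
    p=cams.camera_params(n);T=np.array(p["pose"]);c=np.array(p["K"])@(T[:3,:3].T@(np.array(P)-T[:3,3]));return c[:2]/c[2]
E
python3 - <<'E'
from h import *
a=cv2.imread("pics/top0.png")[150:265,205:330];b=cv2.imread("pics/scene0.png")[155:245,190:310]
A=cv2.resize(a,None,fx=5,fy=5,interpolation=cv2.INTER_CUBIC);cv2.imwrite("pics/ta.png",A)
B=cv2.resize(b,None,fx=6,fy=6,interpolation=cv2.INTER_CUBIC);cv2.imwrite("pics/sa.png",B)
for n in("top","scene"):
    im=cv2.imread(f"pics/{n}0.png");h=cv2.cvtColor(im,cv2.COLOR_BGR2HSV)
    roi=np.zeros(im.shape[:2],np.uint8)
    if n=="top": roi[180:245,210:312]=1
    else: roi[165:220,195:300]=1
    masks={"red":(((h[...,0]<6)|(h[...,0]>172))&(h[...,1]>190)),"blue":((h[...,0]>100)&(h[...,0]<130)&(h[...,1]>120)),"white":((h[...,1]<50)&(h[...,2]>110))}
    for k,m in masks.items():
        m=m.astype(np.uint8)*roi
        for c in cv2.findContours(m,cv2.RETR_EXTERNAL,cv2.CHAIN_APPROX_NONE)[0]:
            if cv2.contourArea(c)>4:
                r=cv2.minAreaRect(c);print(n,k,cv2.contourArea(c),np.round(r[0],1),np.round(r[1],1),round(r[2],1))
                if k=="white" and cv2.contourArea(c)>300:
                    for q in cv2.boxPoints(r):print("   ",np.round(q,1),np.round(ray(n,q,6)))
                else: print("   ",np.round(ray(n,r[0],dict(red=40,blue=72,white=6)[k])))
E
```

```text
top red 25.5 [293. 222.] [6. 8.] 90.0
    [ 487. -102.   40.]
top white 531.5 [244.6 227.5] [16.7 48.6] 83.7
    [219.5 221.9] [493. 158.   6.]
    [267.8 216.6] [512. -15.   6.]
    [269.7 233.1] [452. -21.   6.]
    [221.4 238.5] [434. 150.   6.]
top white 12.0 [295.8 208.1] [6.3 4. ] 63.4
    [ 542. -116.    6.]
top white 448.0 [240.  207.5] [23. 42.] 90.0
    [219. 196.] [588. 161.   6.]
    [261. 196.] [587.   9.   6.]
    [261. 219.] [503.   9.   6.]
    [219. 219.] [504. 160.   6.]
top white 65.5 [239.5 193.7] [ 3.1 35.3] 84.0
    [596.  87.   6.]
top white 5.0 [294.4 187.8] [2.7 2.7] 63.4
    [ 617. -113.    6.]
top white 49.5 [275.5 182. ] [ 4. 17.] 90.0
    [639. -45.   6.]
scene red 22.0 [248.5 195.5] [9. 3.] 90.0
    [560.  23.  40.]
scene red 49.0 [221.  178.5] [ 7. 10.] 90.0
    [ 487. -101.   40.]
scene white 132.0 [224.  215.5] [ 7. 24.] 90.0
    [644. -49.   6.]
scene white 25.0 [236.2 197.3] [ 8.3 21.4] 69.8
    [543. -29.   6.]
scene white 33.5 [214.  189.5] [6.4 9.2] 45.0
    [ 517. -123.    6.]
scene white 1088.0 [249.4 195.6] [79.8 29.7] 4.5
    [208.4 207.3] [ 614. -116.    6.]
    [210.7 177.7] [ 452. -156.    6.]
    [290.3 183.9] [428. 158.   6.]
    [288.  213.5] [589. 174.   6.]
```

View pics/ta.png

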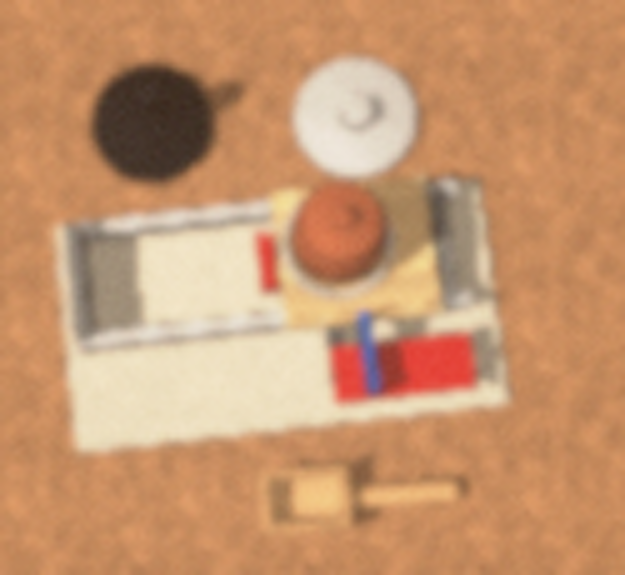

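View pics/sa.png

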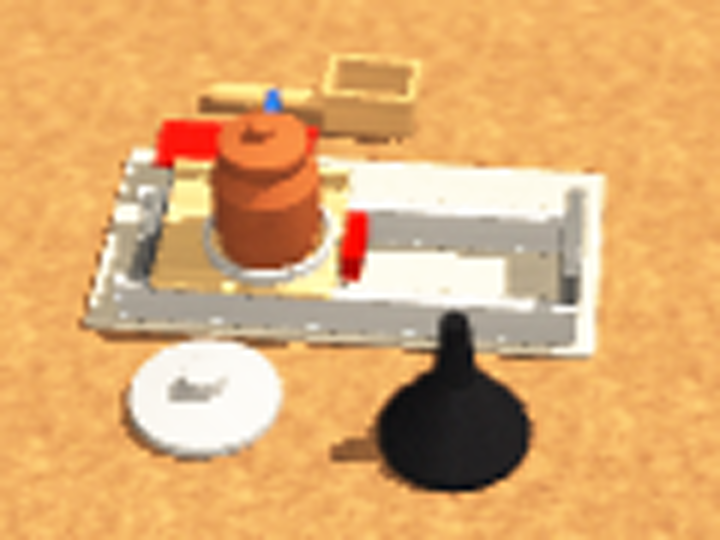

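The top crop shows plate corners at (78,450), (508,402) and (57,226), pad corners at (337,402), (475,388) and (472,336), and the ear's top from (364,316) to (374,392). The scoop lies just in front of the dock.

Run:
```python
from h import *
t=lambda x,y:(205+(x+.5)/5-.5,150+(y+.5)/5-.5)
s=lambda x,y:(190+(x+.5)/6-.5,155+(y+.5)/6-.5)
D=np.array([[-30,155],[-30,-155],[135,155],[135,-155]],float)
T=[ray("top",t(*p),6)[:2] for p in((78,450),(508,402),(57,226),(480,178))]
S=[ray("scene",s(*p),6)[:2] for p in((604,175),(135,150),(592,352),(85,325))]
def fit(D,W):
    W=np.array(W);Dc=D-D.mean(0);Wc=W-W.mean(0)
    th=np.arctan2((Dc[:,0]*Wc[:,1]-Dc[:,1]*Wc[:,0]).sum(),(Dc*Wc).sum())
    R=np.array([[np.cos(th),-np.sin(th)],[np.sin(th),np.cos(th)]]);o=W.mean(0)-R@D.mean(0)
    return th,R,o,np.round(W-(D@R.T+o),1).tolist()
print(np.round(T),np.round(S))
for W in(T,S,(np.array(T)+S)/2):
    th,R,o,res=fit(D,W);print(np.degrees(th),o,res)
print("pad top", [np.round(ray("top",t(*p),40)) for p in((337,402),(475,388),(472,336))])
for d,z in(((-20,-30),40),((-20,-130),40),((20,-130),40),((-19,-56),72),((39,-56),72)):
    print(d,np.round(R@d+o),"px",(proj("top",[*(R@d+o),z])-[204.6,149.6])*5)
print("ear",[np.round(ray("top",t(*p),72)) for p in((364,316),(374,392))])
print("scoop",[np.round(ray("top",t(*p),z)) for p,z in(((270,470),32),((275,525),32),((465,480),15),((356,522),20))])
np.savez("dock.npz",R=R,o=o)
```

```text
[[ 431.  154.]
 [ 463. -151.]
 [ 592.  172.]
 [ 626. -136.]] [[ 427.  158.]
 [ 462. -147.]
 [ 588.  175.]
 [ 625. -131.]]
6.0596078964425395 [475.77281737   4.20080533] [[1.0, -0.7], [0.4, 1.7], [-1.3, -0.7], [-0.1, -0.3]]
6.531698579951162 [473.32862335   7.66025696] [[1.2, -0.3], [0.7, 2.6], [-2.1, -2.3], [0.2, -0.0]]
6.295216299676994 [474.55023362   5.93088024] [[1.1, -0.5], [0.6, 2.2], [-1.7, -1.5], [0.0, -0.2]]
pad top [array([460., -28.,  40.]), array([ 469., -125.,   40.]), array([ 505., -123.,   40.])]
(-20, -30) [458. -26.] px [333.97776511 404.57401456]
(-20, -130) [ 469. -125.] px [476.31995852 387.99363624]
(20, -130) [ 509. -121.] px [468.48774293 331.43485549]
(-19, -56) [462. -52.] px [373.30936747 393.59751713]
(39, -56) [519. -45.] px [362.60897212 309.85122817]
ear [array([515., -46.,  72.]), array([463., -52.,  72.])]
scoop [array([414.,  19.,  32.]), array([376.,  15.,  32.]), array([ 407., -118.,   15.]), array([378., -41.,  20.])]
```

Call:
{"api": "move_arm", "payload": {
  "plan": [
    [[10,25,0],[0,0,-1],0],
    [[20,48,0],[0,0,-2],0],
    [[22,50,0],[0,0,-2],0],
    [[22,50,0],[0,0,-2],0],
    [[22,50,0],[0,0,-2],0],
    [[22,50,0],[0,0,-2],0],
    [[22,50,0],[0,0,-2],0],
    [[22,50,0],[0,0,-2],0],
    [[22,50,0],[0,0,-2],0],
    [[10,25,0],[0,0,0],0]
  ]
}}

```text
clock: 1.35
eef_pos: [452.8, -145.3, 231.1]
tool_rot: [-3.14, -0.0, 0.115]
force: [0.1, -1.0, -0.4]
width: -0.2
gripper_force: 0.0
```

Call:
{"api": "move_arm", "payload": {
  "plan": [
    [[14,32,0],[0,0,0],0],
    [[13,30,0],[0,0,0],0],
    [[0,0,-40],[0,0,0],0],
    [[0,0,-40],[0,0,0],0],
    [[0,0,-40],[0,0,0],0],
    [[0,0,-20],[0,0,0],0],
    [[0,0,0],[0,0,0],0],
    [[0,0,0],[0,0,0],0]
  ]
}}

```text
clock: 2.35
eef_pos: [479.3, -86.8, 91.9]
tool_rot: [3.141, -0.001, 0.111]
force: [0.4, -0.0, 0.9]
width: -0.3
gripper_force: 0.0
```

Run:
```python
from h import *
s=status.read_state();print(s["clock"],s["eef_pos"],s["tool_rot"],s["force"])
for n in("top","scene"):
    im=cams.get_image(n);cv2.imwrite(f"pics/{n}1.png",im);print(proj(n,s["eef_pos"]))
    c=im[150:265,205:330] if n=="top" else im[140:230,180:300]
    cv2.imwrite(f"pics/{n}1c.png",cv2.resize(c,None,fx=5,fy=5,interpolation=cv2.INTER_CUBIC))
```

```text
2.35 [479.28336286 -86.81555534  91.8988004 ] [ 3.14130826e+00 -9.28513075e-04  1.11023425e-01] [ 0.3924522  -0.03357387  0.93886826]
[289.8750465  222.40253254]
[224.35808694 167.18239179]
```

View pics/scene1c.png

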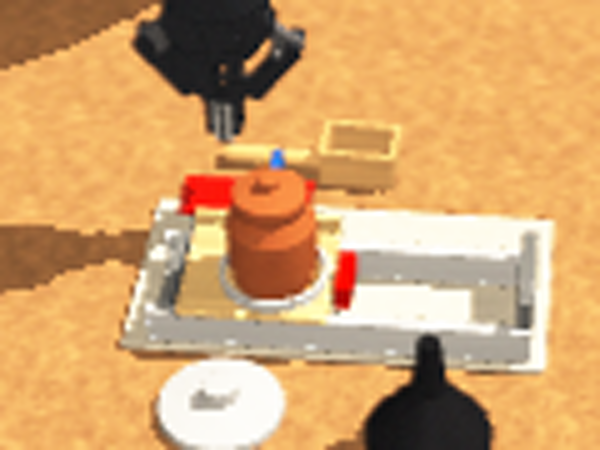

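View pics/top1c.png

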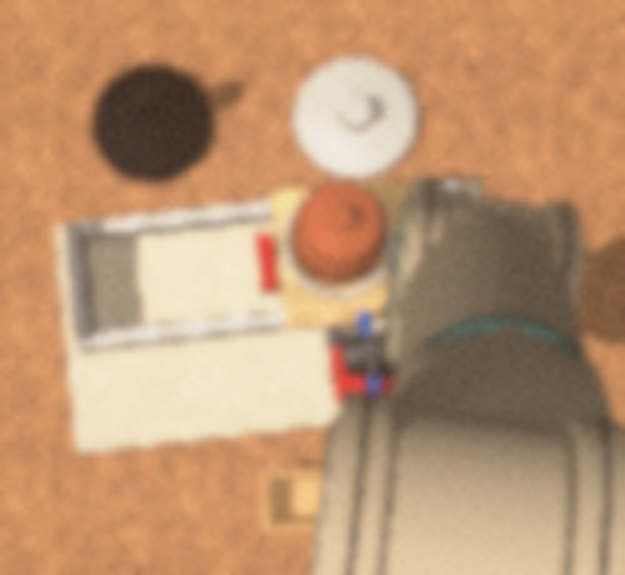

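The fingertip projects to (224,167) in the scene view, which matches the picture. The knuckles bulge along dock y, so a link could hit the ear's top. I'll turn the tool 90° and lean it slightly towards the robot, away from the jar.

Run:
```python
from h import *
print(np.round(status.read_state()["qpos"],2))
```

```text
[ 0.09  0.63  0.04  2.09 -0.06  0.43 -1.28]
```

Call:
{"api": "move_arm", "payload": {
  "plan": [
    [[0,0,40],[0,0,0],0],
    [[0,0,20],[0,0,10],0],
    [[0,0,0],[0,0,10],0],
    [[0,0,0],[0,0,10],0],
    [[0,0,0],[0,0,10],0],
    [[0,0,0],[0,0,10],0],
    [[0,0,0],[0,0,10],0],
    [[0,0,0],[0,0,10],0],
    [[0,0,0],[0,0,10],0],
    [[0,0,0],[0,0,10],0]
  ]
}}

```text
clock: 3.7
eef_pos: [479.2, -87.1, 152.4]
tool_rot: [3.14, 0.001, 1.687]
force: [0.7, 0.0, -0.3]
width: 0.1
gripper_force: 0.0
```

Call:
{"api": "move_arm", "payload": {
  "plan": [
    [[0,0,0],[0.6,-5,0],0],
    [[0,0,0],[0.6,-5,0],0],
    [[0,0,-35],[0,0,0],0],
    [[0,0,-35],[0,0,0],0],
    [[0,0,0],[0,0,0],0]
  ]
}}

```text
clock: 4.32
eef_pos: [476.4, -89.3, 97.1]
tool_rot: [2.975, 0.005, 1.683]
force: [-0.1, 0.0, -0.5]
width: -0.4
gripper_force: 0.0
```

Run:
```python
from h import *
from scipy.spatial.transform import Rotation as Ro
s=status.read_state();print(np.round(s["qpos"],3),s["eef_pos"]);M=Ro.from_euler("xyz",s["tool_rot"]).as_matrix();print(M.round(3))
d=np.load("dock.npz");print("dock xy",d["R"].T@(s["eef_pos"][:2]-d["o"]))
```

```text
[ 0.404  0.598 -0.354  2.231  0.751  0.239 -0.487] [476.38673451 -89.28676806  97.10591311]
[[-0.112  0.98   0.165]
 [ 0.994  0.111  0.014]
 [-0.005  0.166 -0.986]]
dock xy [ -8.61531416 -94.84487148]
```

Call:
{"api": "move_arm", "payload": {
  "plan": [
    [[0,0,15],[0,0,0],0],
    [[0,0,0],[-0.5,5,0],0],
    [[0,0,0],[-0.5,4.5,0],0],
    [[2,5,0],[0,0,0],0],
    [[0,0,0],[0,0,0],0]
  ]
}}

```text
clock: 4.95
eef_pos: [478.5, -83.5, 112.9]
tool_rot: [3.139, 0.003, 1.683]
force: [-0.8, -0.4, 0.8]
width: 0.3
gripper_force: 0.0
```

Run:
```python
from h import *
from scipy.spatial.transform import Rotation as Ro
s=status.read_state();print(np.round(s["qpos"],3),s["eef_pos"]);M=Ro.from_euler("xyz",s["tool_rot"]).as_matrix();print(M.round(3))
d=np.load("dock.npz");print("dock xy",d["R"].T@(s["eef_pos"][:2]-d["o"]))
p=cams.camera_params("scene");T=np.array(p["pose"])
for px in((240.8,148),(207,149),(229,161)):
    v=T[:3,:3]@np.linalg.inv(p["K"])@[*px,1];q=T[:3,3]+v*(479.3-T[0,3])/v[0];print("bulge rel tip",q-[479.3,-86.8,91.9])
```

```text
[ 0.481  0.637 -0.544  2.07   0.595  0.588 -0.371] [478.52787865 -83.50143337 112.86129363]
[[-0.112  0.994  0.003]
 [ 0.994  0.112 -0.003]
 [-0.003  0.002 -1.   ]]
dock xy [ -5.85271128 -89.32920099]
bulge rel tip [-5.68434189e-14  6.69347942e+01  9.80756173e+01]
bulge rel tip [-5.68434189e-14 -6.06980171e+01  7.57565365e+01]
bulge rel tip [-5.68434189e-14  1.97898391e+01  3.23350694e+01]
```

Call:
{"api": "move_arm", "payload": {
  "plan": [
    [[0,0,0],[0,0,-10],0],
    [[0,0,0],[0,0,-10],0],
    [[0,0,0],[0,0,-10],0],
    [[0,0,-35],[0,0,0],0],
    [[0,0,-25],[0,0,0],0],
    [[0,0,-5],[0,0,0],0],
    [[0,0,0],[0,0,0],0]
  ]
}}

```text
clock: 5.82
eef_pos: [478.5, -84.1, 47.7]
tool_rot: [3.14, 0.004, 1.159]
force: [0.6, -0.1, 0.3]
width: -0.1
gripper_force: 0.0
```

Run:
```python
from h import *
s=status.read_state();print(np.round(s["qpos"],3),s["eef_pos"],s["force"])
d=np.load("dock.npz");print("dock xy",d["R"].T@(s["eef_pos"][:2]-d["o"]))
for n in("scene","top"):
  im=cams.get_image(n)
  c=im[140:230,180:300] if n=="scene" else im[150:240,205:325]
  cv2.imwrite(f"pics/{n}2c.png",cv2.resize(c,None,fx=6,fy=6,interpolation=cv2.INTER_CUBIC))
```

```text
[ 0.311  0.724 -0.293  2.105  0.546  0.386 -0.836] [478.52388944 -84.07052517  47.7468648 ] [ 0.59605166 -0.10634859  0.26962989]
dock xy [ -5.91907809 -89.89442381]
```

View pics/scene2c.png

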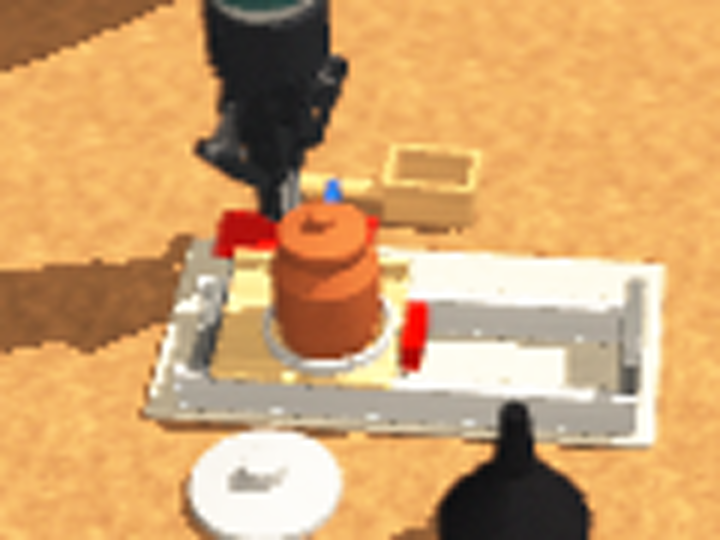

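The finger (around 285,205) is above the pad, behind the ear's top at (333,190), and clear of the jar. Now I'll press.

Call:
{"api": "move_arm", "payload": {
  "plan": [
    [[0,0,-5],[0,0,0],0],
    [[0,0,-5],[0,0,0],0],
    [[0,0,-5],[0,0,0],0],
    [[0,0,-4],[0,0,0],0],
    [[0,0,-1],[0,0,0],0],
    [[0,0,0],[0,0,0],0],
    [[0,0,0],[0,0,0],0]
  ]
}}

```text
clock: 6.8
eef_pos: [479.3, -84.4, 27.5]
tool_rot: [3.14, 0.004, 1.158]
force: [1.0, -1.6, 4.6]
width: -0.2
gripper_force: 2.6
```

Call:
{"api": "move_arm", "payload": {
  "plan": [
    [[0,0,-0.8],[0,0,0],0],
    [[-0.7,6,0],[0,0,0],0],
    [[-0.7,6,0],[0,0,0],0],
    [[-0.7,6,0],[0,0,0],0],
    [[0,0,0],[0,0,0],0]
  ]
}}

```text
clock: 7.42
eef_pos: [476.7, -67.2, 26.7]
tool_rot: [3.14, 0.005, 1.158]
force: [0.3, -3.1, 6.6]
width: -0.2
gripper_force: 2.7
```

Call:
{"api": "move_arm", "payload": {
  "plan": [
    [[-0.7,6,0],[0,0,0],0],
    [[-0.7,6,0],[0,0,0],0],
    [[-0.7,6,0],[0,0,0],0],
    [[0,0,0],[0,0,0],0]
  ]
}}

```text
clock: 7.92
eef_pos: [474.7, -49.4, 26.7]
tool_rot: [3.14, 0.005, 1.158]
force: [-0.1, -4.0, 5.7]
width: -0.4
gripper_force: 2.7
```

Call:
{"api": "move_arm", "payload": {
  "plan": [
    [[-0.8,7,0],[0,0,0],0],
    [[-0.8,7,0],[0,0,0],0],
    [[-0.8,7,0],[0,0,0],0],
    [[0,0,0],[0,0,0],0]
  ]
}}

```text
clock: 8.43
eef_pos: [472.3, -28.1, 26.7]
tool_rot: [3.14, 0.005, 1.158]
force: [0.9, -3.0, 6.2]
width: -0.5
gripper_force: 2.7
```

Run:
```python
from h import *
s=status.read_state();print(s["eef_pos"],s["force"])
d=np.load("dock.npz");print("dock xy",d["R"].T@(s["eef_pos"][:2]-d["o"]))
im=cams.get_image("scene")[140:230,180:300]
cv2.imwrite("pics/scene3c.png",cv2.resize(im,None,fx=6,fy=6,interpolation=cv2.INTER_CUBIC))
```

```text
[472.34174198 -28.08254854  26.73735613] [ 0.92037118 -3.04044503  6.22272473]
dock xy [ -5.92479216 -33.56616765]
```

View pics/scene3c.png

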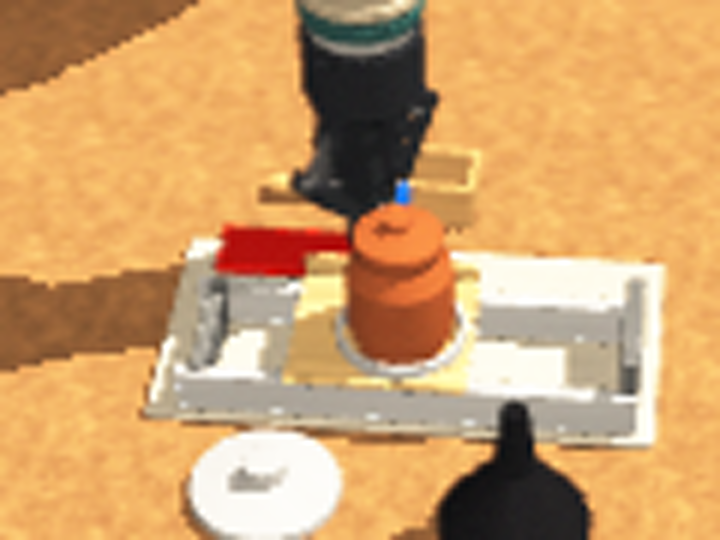

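The caddy has slid about 40 mm over the depressed nose, with the ear's top now at (403,192) and the jar upright. I'll keep pushing.

Call:
{"api": "move_arm", "payload": {
  "plan": [
    [[-1,9,0],[0,0,0],0],
    [[-1,9,0],[0,0,0],0],
    [[-1,9,0],[0,0,0],0],
    [[-1,9,0],[0,0,0],0],
    [[-1,9,0],[0,0,0],0],
    [[-1,9,0],[0,0,0],0],
    [[-1,9,0],[0,0,0],0],
    [[-1,9,0],[0,0,0],0],
    [[-0.7,6,0],[0,0,0],0],
    [[0,0,0],[0,0,0],0]
  ]
}}

```text
clock: 9.72
eef_pos: [463.0, 52.5, 26.4]
tool_rot: [-3.142, 0.003, 1.161]
force: [-0.3, -0.2, 0.3]
width: -0.1
gripper_force: 0.0
```

Call:
{"api": "move_arm", "payload": {
  "plan": [
    [[-0.4,4,0],[0,0,0],0],
    [[-0.4,4,0],[0,0,0],0],
    [[-0.3,3,0],[0,0,0],0],
    [[0,0,0],[0,0,0],0]
  ]
}}

```text
clock: 10.22
eef_pos: [461.9, 59.4, 26.4]
tool_rot: [3.141, 0.008, 1.156]
force: [1.0, -7.5, 0.3]
width: -0.1
gripper_force: 0.0
```

Call:
{"api": "move_arm", "payload": {
  "plan": [
    [[-0.3,3,0],[0,0,0],0],
    [[0,0,0],[0,0,0],0],
    [[0,0,0],[0,0,0],0]
  ]
}}

```text
clock: 10.6
eef_pos: [461.8, 59.5, 26.5]
tool_rot: [3.14, 0.011, 1.154]
force: [2.3, -12.8, 0.7]
width: -0.0
gripper_force: 0.0
```

Run:
```python
from h import *
s=status.read_state();print(s["eef_pos"],s["force"])
d=np.load("dock.npz");print("dock xy",d["R"].T@(s["eef_pos"][:2]-d["o"]))
im=cams.get_image("scene")[140:230,180:300]
cv2.imwrite("pics/scene4c.png",cv2.resize(im,None,fx=6,fy=6,interpolation=cv2.INTER_CUBIC))
```

```text
[461.8343312   59.48562365  26.46603982] [  2.2711512  -12.7619968    0.69238911]
dock xy [-6.76687847 54.62612994]
```

View pics/scene4c.png

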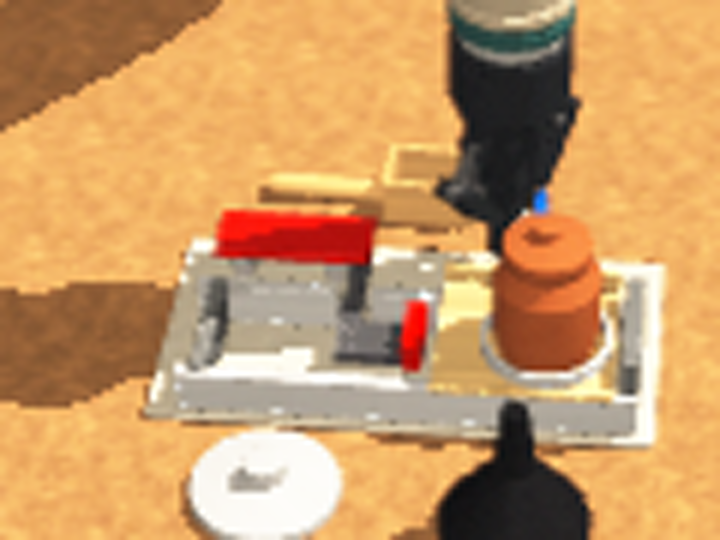

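The caddy is against its end stop, and the red nose is up behind it at (414,335). I'll back off and move clear.

Call:
{"api": "move_arm", "payload": {
  "plan": [
    [[0.5,-8,0],[0,0,0],0],
    [[1,-10,0],[0,0,0],0],
    [[0,0,20],[0,0,0],0],
    [[0,0,40],[0,0,0],0],
    [[0,0,40],[0,0,0],0],
    [[0,0,40],[0,0,0],0],
    [[0,0,40],[0,0,0],0],
    [[0,0,20],[0,0,0],0],
    [[0,0,0],[0,0,0],0],
    [[0,0,0],[0,0,0],0]
  ]
}}

```text
clock: 11.9
eef_pos: [462.9, 46.7, 225.7]
tool_rot: [-3.141, 0.004, 1.159]
force: [0.2, -0.6, 0.2]
width: -0.1
gripper_force: 0.0
```

Run:
```python
from h import *
s=status.read_state();print(s["clock"],s["eef_pos"],s["force"])
im=cams.get_image("scene")[100:280,110:350]
cv2.imwrite("pics/scene5c.png",cv2.resize(im,None,fx=3,fy=3,interpolation=cv2.INTER_CUBIC))
```

```text
11.9 [462.88421476  46.67991526 225.73550851] [ 0.21647604 -0.60098573  0.21185254]
```

View pics/scene5c.png

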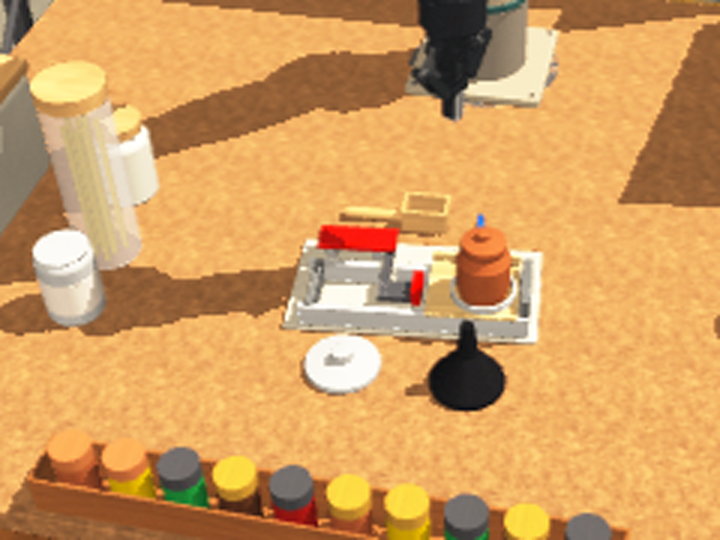

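The caddy is parked, the nose is up behind it at (417,288), the jar is upright, the other things are in place and the arm is clear.

```bash
python3 -c "
from cell import ctrl
print(ctrl.finish_job())"
```

```text
the job is handed in; nothing more can be done
None
```

The job is handed in: the caddy is parked against its end stop with the catch sprung up behind it, the jar and the other things were not touched, and the arm is clear, at about 12 s on the clock.

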